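# Open the torch-parts case through its two-stage catch

### The arm

A 7-joint arm with a two-finger parallel gripper is mounted at the origin on a cart in front of the work surface, level with it; the furniture and walls round the work are solid. World frame = base frame: x ahead of the robot, y to its left, z up, the work surface at z = 0. Lengths are in m, angles in rad, forces in N, time in s.
With the tool pointing down it reaches from about 0.425 to 0.925 m from the base axis. Payload 6.8 kg.
Tool frame: the origin (TCP) lies at the very end of the fingers, on their centre line; the grasp point (between the pads) lies 19 mm behind it; z points along the fingers, y is the line along which they close (so a half turn about z gives the same grasp; the last joint's range is limited). The gripper opens to 85 mm and grips with 20 to 120 N. Pads are 22 mm wide; open, the fingers measure 114 mm over their backs; the gripper's body (76 mm by 85 mm) begins 54 mm behind the grasp point. The pads swing forward as they close: fully open they stand 13 mm farther back than shut.
Start: joints at [1.104, 0.477, 0.022, 1.555, -0.011, 1.109, -0.083], TCP at [0.237, -0.632, 0.231] pointing down, gripper open.
Joint ranges: [-2.96, 2.96], [-0.34, 2.1], [-1.41, 1.46], [0.24, 2.44], [-1.37, 4.51], [0.17, 1.92], [-2.96, 2.96]. Speed limits (rad/s): [2.39, 2.39, 3.14, 3.14, 3.14, 3.14, 3.14].

### API

Orientations are given as a unit quaternion [w, x, y, z].
In Python, from station import bot gives the robot as it stands.
- The arm moves only by the tool apply_moves, never from a script. Its argument "deltas" is a list of rows, each a list of 3 entries, a list of its own where there are three numbers: the closure, from 0 (fully open) to 1 (shut), then the shift along the tool's x, y, z in units of 0.2 m (1.0 is 0.2 m), then the turn about the tool's z in units of 2 pi rad (1.0 is 2 pi rad). A call has 1 to 12 rows; each row is the pose to reach, as a shift and turn from the pose commanded when the call began, along the tool's axes at that moment, turning the shorter way round; what a row does not reach only later rows make up. A row lasts 1/10 s, in which the tool goes at most 50 mm and 8.59 degrees, less where a joint would pass 70% of its speed; a pose out of reach is approached as far as the arm can. A call with a number of a shift or a turn outside -1 to 1 is refused whole. A call with a gripper value outside its range is refused whole. The fingers move at their own pace and stop on an object; "squeeze" is the grip in N (left out, the last holds). Time passes only in rows, so rows that repeat a pose let the fingers close. It gives the time, the measured TCP pose, the force, the opening and the grip force at its end, in the units of the state.
- bot.get_obs(): the state, without advancing time (a new reading comes with each control period).
- bot.read_camera(name): name is "scene" or "top" or "wrist"; returns a dict with "color" (400x640x3 uint8, red, green, blue), "intrinsics" (3x3 intrinsics, pixels), "k1" (the pictures are not rectified: a ray, as slopes to the right and down, at radius r is drawn at 1 + k1 r^2 times it, then the intrinsics apply), "pose" (4x4, takes a point from camera to world coordinates); the wrist camera has in their place "hand_eye" (4x4, takes a point from camera to tool coordinates, whose origin is the TCP and whose axes are the flange's). Camera axes: x right, y down, z forward; pixel columns grow to the right and rows downward; lengths in m; the calibration is good to about 2 mm. A picture is of the moment at which its call begins: read the wrist's pose just before it. There is no depth.
- bot.hand_in(): hands the job in; it is judged then, once.
Trained networks look in a picture, given as the dict that the camera call returned (one of the last four; its "shot" number tells which), for a name from the list of things; names that differ only in an ending like _2 or _b are one class to them, and where a whole thing is asked for, a point or a joint stands for the part that bears it (a point fixed in the world has none). Each returns a list of dicts, best first, with "confidence" (0 to 1); they miss things now and then, are a little off and sometimes report something else, mostly with a low value. They report only what shows in the picture. A call takes as long as a camera call.
- bot.look_for(picture, target): "point" ([x, y, z] in m, in world coordinates, good to about 4 mm: the middle of the surface that is visible of it).
The state is a dict: "t": time; "q": joint angles; "joint_vel": joint speeds; "joint_torque": joint torques, N m; "eef_pos": TCP position; "tool_rot": TCP orientation; "contact_force": force on the tool from outside, world axes, zero at the start; "torque": the same for the moment, N m; "gripper_width": opening from 0.0 (shut) to 1.0 (fully open); "grasp_force": force on a finger pad.
Only numpy, scipy, OpenCV 4.12 (cv2) and the standard library are available. Lean on these libraries where they do the work, as an engineer would, in place of code of your own. Each camera call takes 0.05 s, during which the arm holds its last target. There are 200 camera calls.

### The job

Open the blue parts case. First slide the orange safety tab away from the steel latch, gently, only until you feel it come up against its soft stop, wherever that is; then lift the latch lever until it unhooks, never forcing it while the safety still holds it; then raise the lid to about seventy degrees so that it stays open by itself, and let go, leaving the things standing beside the case alone.

Things in the scene. Friction and masses are not known exactly. Their poses are not given: they have to be found in the camera images.
- case: Blue case fixed to the bench: box 150 (x) x 220 (y) x 70 mm with a 25 mm lid on top (lid top 95 mm above the bench). Origin: centre of its underside, on the bench. Its x axis points from the front (latch side, towards the robot) to the hinge at the back; its y axis points along the front to the left, from the latch towards the safety tab. Case parts do not move apart from the lid, latch and tab.
- lid_hinge (a point): Middle of the lid's hinge line, at the top of the box's back wall, 75 mm behind the case's origin and 70 mm up. The line runs along the case's y axis.
- lid (a joint): Lid angle in rad: 0 shut, grows as the front edge rises, stop at 1.75. The stiff hinge stays where it is left; raising the lid at its front edge takes about 6 N. The latch holds it shut while the latch joint is below about 0.25.
- latch_axle (a point): Centre of the latch lever's axle on the front of the lid, 83 mm in front of the case's origin and 88 mm above the bench; the axle runs along the case's y axis.
- latch_grip (a point): Point to hold the latch lever: centre of its flat steel handle, 22 mm wide along the case's y axis, 7 mm thick, 64 mm long with a rolled end of 10 mm. The point lies 50 mm from the axle. At the start the handle sticks out level from the case's front (towards the case's -x), at 88 mm height with free air below.
- latch_lever (a joint): Latch angle in rad: 0 level and latched, grows as the handle is lifted up and over the axle, stop at 1.15. Free, it takes about 2 N at the handle and stays where it is left. While the safety engages it gives only about 0.05 rad and then blocks: more than about 12 N of lift at the handle is too much then. After it is lifted to its stop, its handle may serve to raise the lid.
- tab_top (a point): Centre of the top of the orange safety tab: a ribbed post 12 mm wide (case y) and 16 mm deep (case x) that stands 29 mm above the black casing on the lid's front left; the casing's top is 104 mm above the bench, tab top 133 mm. It slides along the case's +y (away from the latch), against about 2.5 N of friction, and stays where it is left.
- safety_tab: The orange safety tab with its hidden pawl; origin 16 mm below the tab's top. The pawl inside the casing is set differently in every case: the tab has to travel 4 to 28 mm before it meets the stop, and it frees the latch only in the last 1.5 mm before the stop. The tab's place does not tell; the rising force does.
- stop_buffer: Rubber stop hidden inside the casing that ends the tab's travel. It yields about 1 mm for each 5 N; a press over 12 N on it (on top of the friction) damages it. It shifts only by as much as it is squeezed, about 1 mm, too little to tell from its measured place.
- latch_tooth: Steel tooth on the latch axle, hidden inside the casing, which the safety tab's pawl blocks; over 15 N there (about 14 N of lift at the handle) damages it. Origin on the axle.
- bar_mid (a point): Centre of an upright light-grey square bar, 34 x 34 mm and 82 mm tall, standing left of the case. Leave alone.
- block_mid (a point): Centre of a grey V-block, 50 x 44 x 36 mm, right of the case. Leave alone.
- small_mid (a point): Centre of a small grey steel block, 55 x 30 x 26 mm, right of the case. Leave alone.

How it is judged:
By the outcome, as a careful person would: the job done as asked, in the order asked, and still so for the second after the job is handed in, with the robot touching nothing.
It also fails if it takes over 69 s, if anything falls off the work surface, if the arm or the gripper's body presses on something with over 40 N, if the wrist force passes 120 N, or if a joint passes its speed limit or range.

## Working session

There is one attempt and no reset: what is moved stays moved. The work goes in short steps, Python scripts to look and compute and a tool call to move; the robot and the scene stay as the last step left them, time stands still between calls to the robot, and variables do not carry over. Pictures are saved under pics/ and viewed, at most 12 in all, crops included, and the job is handed in when it is done.

Besides the shell and the picture viewer there is one more tool, called by a JSON object that holds its "fn" and its "kwargs", one argument or row to a line. apply_moves: Moves the arm, as the interface text tells. Its arguments: {"type":"object","properties":{"deltas":{"type":"array","items":{"type":"array"}},"squeeze":{"type":"number"}},"required":["deltas"]}

```bash
ls; mkdir -p pics; python3 - <<'E'
from station import bot
import cv2,numpy as np
o=bot.get_obs();print(o)
for c in["scene","top"]:
    p=bot.read_camera(c);cv2.imwrite(f"pics/{c}0.png",p["color"][...,::-1])
    print(c,p["intrinsics"],p["k1"],p["pose"])
    for n in["case","tab_top","latch_grip","safety_tab","latch_axle","latch_lever","bar_mid","block_mid","small_mid","lid"]:
        r=bot.look_for(p,n);print(n,[(np.round(d["point"],3).tolist(),round(d["confidence"],2)) for d in r[:2]])
E
```

```text
pics
{'t': 0.0, 'q': array([ 1.10388037,  0.47779595,  0.02229952,  1.55646157, -0.0115127 ,
        1.10929547, -0.0831143 ]), 'joint_vel': array([-0.00072705,  0.00092074, -0.00032956,  0.00043659, -0.00097418,
        0.00071786, -0.00183284]), 'joint_torque': array([-5.14297535e-04, -5.96445680e+01,  1.60787936e+00, -2.81189203e+01,
        1.26033212e-02,  9.27667221e-03, -2.54872288e-05]), 'eef_pos': array([ 0.23683936, -0.63144672,  0.23032345]), 'tool_rot': array([-8.90800825e-04,  9.83945772e-01,  1.78465338e-01, -2.15745308e-04]), 'contact_force': array([ 0.22317572, -0.01685254,  0.20861235]), 'torque': array([0.00361207, 0.03376519, 0.0095811 ]), 'grasp_force': 0.0, 'gripper_width': 1.0012060965082281}
scene [[405.81379453   0.         311.34156767]
 [  0.         405.81379453 208.95392492]
 [  0.           0.           1.        ]] 0.004580986479220642 [[-0.6676884  -0.51708002  0.53555621  0.06035124]
 [-0.74435106  0.47488666 -0.46949351  0.49027433]
 [-0.01156278 -0.7121172  -0.70196538  0.79682589]
 [ 0.          0.          0.          1.        ]]
case [([0.591, 0.
[... 455 characters left out ...]
15.49625852]
 [  0.         432.66628252 196.54882594]
 [  0.           0.           1.        ]] -0.04501134299813965 [[ 0.14636635 -0.96688479  0.20907104  0.38741667]
 [-0.98922872 -0.14266375  0.03276587 -0.00644478]
 [-0.00185396 -0.2116149  -0.97735137  0.98106695]
 [ 0.          0.          0.          1.        ]]
case [([0.603, 0.016, 0.096], 0.9)]
tab_top [([0.533, 0.058, 0.131], 0.6)]
latch_grip [([0.51, -0.004, 0.092], 0.8), ([0.535, 0.056, 0.132], 0.31)]
safety_tab []
latch_axle [([0.51, -0.006, 0.09], 0.71)]
latch_lever [([0.512, -0.006, 0.088], 0.73)]
bar_mid [([0.558, 0.179, 0.08], 0.76)]
block_mid [([0.731, -0.148, 0.03], 0.88)]
small_mid []
lid [([0.611, 0.02, 0.097], 0.6)]
```

View pics/top0.png

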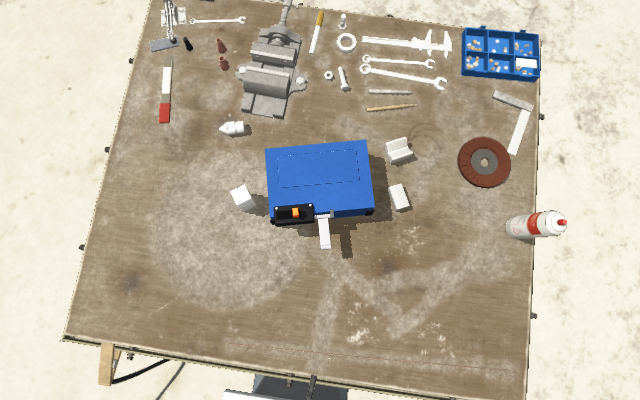

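View pics/scene0.png

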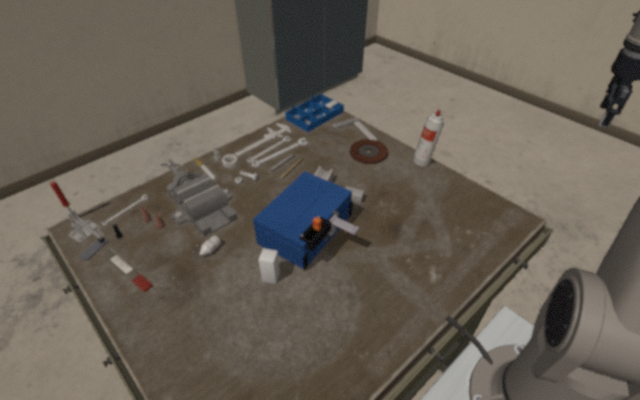

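The top view shows the case with its lid at cols 265–373, rows 140–222, the tab at about (296,213), the latch handle at (324,232) and the bar at (243,196). The scene view agrees. Next I'll measure the case's yaw.

```bash
cat > h.py <<'E'
import numpy as np,cv2
from station import bot
from scipy.spatial.transform import Rotation as R
def campose(p,o=None):
    if "pose" in p: return p["pose"]
    T=np.eye(4);T[:3,:3]=R.from_quat(o["tool_rot"],scalar_first=True).as_matrix();T[:3,3]=o["eef_pos"]
    return T@p["hand_eye"]
def to_plane(p,px,z,T):
    K=p["intrinsics"];d=(np.atleast_2d(px)-[K[0,2],K[1,2]])/K[0,0];u=d.copy()
    for _ in range(8): u=d/(1+p["k1"]*(u**2).sum(1,keepdims=True))
    r=np.c_[u,np.ones(len(u))]@T[:3,:3].T
    return T[:3,3]+r*((z-T[2,3])/r[:,2:])
def blob(p,lo,hi,roi=None):
    m=cv2.inRange(cv2.cvtColor(p["color"],cv2.COLOR_RGB2HSV),lo,hi)
    if roi: k=np.zeros_like(m);k[roi[1]:roi[3],roi[0]:roi[2]]=255;m&=k
    n,l,s,c=cv2.connectedComponentsWithStats(m);i=1+s[1:,4].argmax()
    return l==i,s[i],c[i]
E
python3 - <<'E'
from h import *
p=bot.read_camera("top");T=p["pose"]
m,s,c=blob(p,(100,120,120),(125,255,255),(200,110,430,260))
print(s,c)
ys,xs=np.nonzero(m)
w=to_plane(p,np.c_[xs,ys],.095,T)[:,:2]
r=cv2.minAreaRect((w*1000).astype(np.float32));print(r,cv2.boxPoints(r))
m,s,c=blob(p,(3,150,150),(20,255,255),(270,190,330,230));print(s,c,to_plane(p,c,.133,T),to_plane(p,[[s[0],s[1]],[s[0]+s[2],s[1]+s[3]]],.133,T))
hand=to_plane(p,[[324,232],[325,247],[322,216]],.0915,T);print(hand)
E
```

```text
[ 265  140  110   77 6673] [319.89030421 176.09680803]
((619.2015991210938, 23.175430297851562), (150.16944885253906, 219.3634033203125), 14.017036437988281) [[ 519.78656   111.404915]
 [ 572.91864  -101.42666 ]
 [ 718.61664   -65.054054]
 [ 665.48456   147.77753 ]]
[292 207   7  10  55] [295.18181818 211.81818182] [[0.53216091 0.05744316 0.133     ]] [[0.54087745 0.06525045 0.133     ]
 [0.52294756 0.04831055 0.133     ]]
[[ 0.50608746 -0.0049925   0.0915    ]
 [ 0.47572029 -0.01143621  0.0915    ]
 [ 0.53866766  0.00390324  0.0915    ]]
```

{"fn": "apply_moves", "kwargs": {
  "deltas": [
    [0,[0.2,-0.2,-0.1],0],
    [0,[0.4,-0.41,-0.2],0],
    [0,[0.6,-0.62,-0.2],0],
    [0,[0.8,-0.82,-0.2],0],
    [0,[0.8,-0.82,-0.2],0]
  ]
}}

```text
t: 1.65
eef_pos: [0.3309, -0.4191, 0.2719]
tool_rot: [0.0, 0.984, 0.18, 0.001]
contact_force: [0.8, 0.4, 0.2]
gripper_width: 0.998
grasp_force: 0.0
```

{"fn": "apply_moves", "kwargs": {
  "deltas": [
    [0,[0.2,-0.2,0],0],
    [0,[0.4,-0.41,0],0],
    [0,[0.6,-0.62,0],0],
    [0,[0.8,-0.82,0],0],
    [0,[0.8,-0.82,0],0]
  ]
}}

```text
t: 2.15
eef_pos: [0.4229, -0.2086, 0.2718]
tool_rot: [-0.0, 0.984, 0.181, 0.001]
contact_force: [0.9, -0.4, -0.0]
gripper_width: 0.998
grasp_force: 0.0
```

{"fn": "apply_moves", "kwargs": {
  "deltas": [
    [0.5,[0.2,-0.2,0],0.018],
    [1,[0.4,-0.41,0],0.018],
    [1,[0.6,-0.62,0],0.018],
    [1,[0.74,-0.8,0],0.018],
    [1,[0.74,-0.8,0],0.018],
    [1,[0.74,-0.8,0],0.018],
    [1,[0.74,-0.8,0],0.018]
  ]
}}

```text
t: 2.85
eef_pos: [0.5037, -0.0113, 0.2712]
tool_rot: [0.0, 0.992, 0.123, -0.0]
contact_force: [0.3, -0.5, -0.6]
gripper_width: 0.003
grasp_force: 0.0
```

```bash
python3 - <<'E'
from h import *
o=bot.get_obs();print(o["t"],o["eef_pos"],o["contact_force"],o["gripper_width"])
print(np.degrees(R.from_quat(o["tool_rot"],scalar_first=True).as_matrix()[:2,0]@[1,1j] and np.angle(R.from_quat(o["tool_rot"],scalar_first=True).as_matrix()[:2,0]@[1,1j])))
p=bot.read_camera("wrist");T=campose(p,o);print(T)
cv2.imwrite("pics/w1.png",p["color"][...,::-1])
np.save("w1.npy",p["color"])
for n in["tab_top","latch_grip","latch_axle","case"]:
    print(n,[(np.round(d["point"],4).tolist(),round(d["confidence"],2)) for d in bot.look_for(p,n)[:2]])
m,s,c=blob(p,(3,150,100),(20,255,255));print(s,c,to_plane(p,c,.133,T))
E
```

```text
2.85 [ 0.50371513 -0.01134424  0.27122384] [ 0.32520108 -0.46216905 -0.55715212] 0.0026286956743343582
14.084877140535006
[[ 2.43540287e-01 -9.16052156e-01 -3.18648044e-01  5.86270809e-01]
 [-9.69890739e-01 -2.29923882e-01 -8.02929808e-02  9.00894010e-03]
 [ 2.87762782e-04  3.28608363e-01 -9.44466231e-01  4.14350634e-01]
 [ 0.00000000e+00  0.00000000e+00  0.00000000e+00  1.00000000e+00]]
tab_top [([0.5349, 0.0561, 0.1291], 0.76)]
latch_grip [([0.5164, -0.0025, 0.0897], 0.83), ([0.624, -0.1581, 0.023], 0.43)]
latch_axle [([0.518, -0.0013, 0.0907], 0.86)]
case [([0.6087, 0.0232, 0.0959], 0.61), ([0.7285, -0.1425, 0.026], 0.28)]
[574  69  40  34 468] [593.31196581  85.95512821] [[ 0.66352059 -0.23748054  0.133     ]]
```

View pics/w1.png

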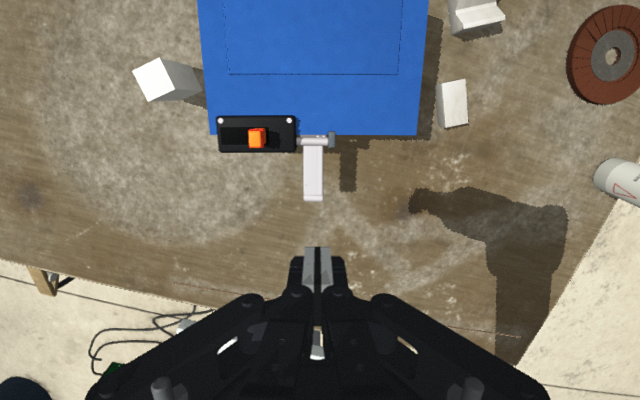

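The wrist view shows the lid's front edge at row 135 (cols 210–418), the casing at cols 217–297, the tab at (257,138), and the handle at cols 303–323, rows 145–200. The yaw looks right.

```bash
python3 - <<'E'
from h import *
o=bot.get_obs();p=bot.read_camera("wrist");T=campose(p,o)
m,s,c=blob(p,(3,150,100),(20,255,255),(230,110,290,160));print("tab px",s,c)
e=np.array([np.cos(np.radians(14)),np.sin(np.radians(14))]);n=np.array([-e[1],e[0]]);C=np.array([.619,.023])
def f(px,z):
    w=to_plane(p,px,z,T)[:,:2];return np.round(np.c_[w,(w-C)@e,(w-C)@n],4)
print("lid front edge ends",f([[210,135],[418,135]],.095))
print("casing",f([[217,116],[297,116],[297,151],[217,152]],.104))
print("tab top",f([[248,128],[265,128],[249,147],[266,147]],.133))
print("handle",f([[304,146],[322,146],[303,200],[323,200]],.0915))
print("handle tip lines")
g=cv2.cvtColor(p["color"],cv2.COLOR_RGB2HSV)
print(g[180,296:330].tolist()[::1] and [ (i,int(g[180,i,2]),int(g[180,i,1])) for i in range(298,328,1)])
cv2.imwrite("pics/w2.png",cv2.resize(p["color"][100:215,200:340,::-1],None,fx=5,fy=5,interpolation=2)[:600])
E
```

```text
tab px [247 128  17  20 295] [254.82372881 137.80677966]
lid front edge ends [[ 0.5224  0.1098 -0.0727  0.1076]
 [ 0.5759 -0.1059 -0.073  -0.1146]]
casing [[ 0.5449  0.1025 -0.0526  0.0951]
 [ 0.5641  0.0232 -0.0532  0.0135]
 [ 0.5294  0.0154 -0.0888  0.0143]
 [ 0.5082  0.0973 -0.0895  0.0989]]
tab top [[ 0.5448  0.0638 -0.0621  0.0575]
 [ 0.5485  0.0484 -0.0622  0.0416]
 [ 0.5275  0.0598 -0.0798  0.0579]
 [ 0.5314  0.0441 -0.0799  0.0417]]
handle [[ 0.5342  0.0095 -0.0855  0.0074]
 [ 0.5389 -0.0095 -0.0855 -0.0121]
 [ 0.4735 -0.0035 -0.1476  0.0095]
 [ 0.4791 -0.0259 -0.1476 -0.0136]]
handle tip lines
[(298, 137, 65), (299, 139, 66), (300, 138, 68), (301, 143, 64), (302, 171, 30), (303, 220, 9), (304, 234, 2), (305, 232, 2), (306, 233, 4), (307, 231, 4), (308, 232, 2), (309, 231, 3), (310, 231, 6), (311, 231, 4), (312, 230, 3), (313, 230, 3), (314, 230, 3), (315, 228, 4), (316, 228, 3), (317, 232, 3), (318, 232, 3), (319, 234, 3), (320, 223, 7), (321, 175, 12), (322, 145, 42), (323, 150, 59), (324, 144, 62), (325, 142, 65), (326, 144, 69), (327, 141, 67)]
```

View pics/w2.png

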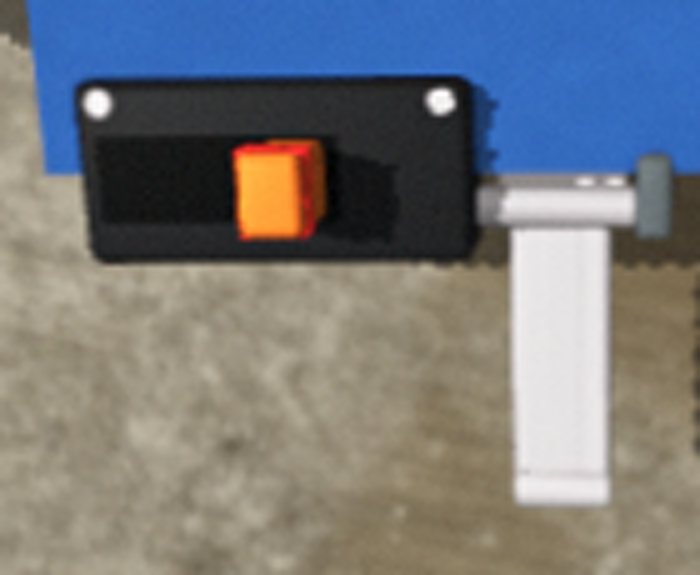

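The crop shows the tab's top face at cols 247–260 and the handle centred at y≈-2 mm in the case frame. I'll go down beside the tab with the fingers closed.

{"fn": "apply_moves", "kwargs": {
  "deltas": [
    [1,[0.246,-0.12,0],0],
    [1,[0.246,-0.156,0.2],0],
    [1,[0.246,-0.156,0.4],0],
    [1,[0.246,-0.156,0.6],0],
    [1,[0.246,-0.156,0.7],0],
    [1,[0.246,-0.156,0.79],0],
    [1,[0.246,-0.156,0.79],0],
    [1,[0.246,-0.156,0.79],0]
  ]
}}

```text
t: 3.95
eef_pos: [0.5442, 0.0311, 0.1136]
tool_rot: [0.0, 0.993, 0.122, -0.0]
contact_force: [1.0, 0.2, 0.2]
gripper_width: -0.002
grasp_force: 0.0
```

```bash
cat > st.py <<'E'
from h import *
import sys
o=bot.get_obs()
e=np.array([np.cos(np.radians(14)),np.sin(np.radians(14))]);n=np.array([-e[1],e[0]]);C=np.array([.619,.023])
w=o["eef_pos"][:2]-C;F=o["contact_force"]
print("t",o["t"],"case xyz",np.round([w@e,w@n,o["eef_pos"][2]],4),"F case",np.round([F[:2]@e,F[:2]@n,F[2]],2),"grip",o["grasp_force"],o["gripper_width"])
E
python3 - <<'E'
import st
from h import *
p=bot.read_camera("wrist")
cv2.imwrite("pics/w3.png",p["color"][...,::-1])
E
```

```text
t 3.95 case xyz [-0.0706  0.026   0.1136] F case [ 1.04 -0.1   0.24] grip 0.0 -0.0023526246002179754
```

View pics/w3.png

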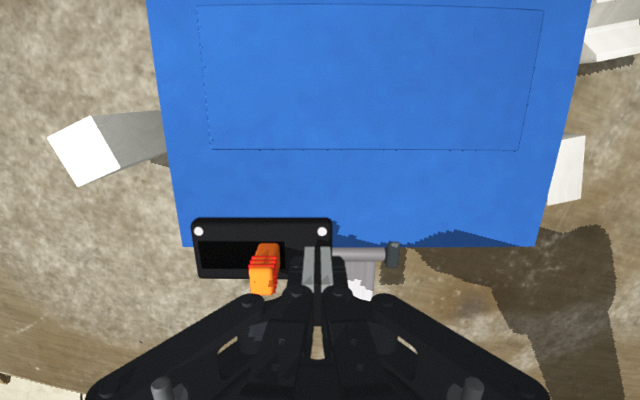

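{"fn": "apply_moves", "kwargs": {
  "deltas": [
    [1,[0,-0.0125,0],0],
    [1,[0,-0.025,0],0],
    [1,[0,-0.025,0],0],
    [1,[0,-0.025,0],0]
  ]
}}

```text
t: 4.4
eef_pos: [0.543, 0.0365, 0.1137]
tool_rot: [0.0, 0.992, 0.123, 0.0]
contact_force: [0.2, 0.6, 0.0]
gripper_width: -0.001
grasp_force: 0.0
```

{"fn": "apply_moves", "kwargs": {
  "deltas": [
    [1,[0,-0.01,0],0],
    [1,[0,-0.01,0],0],
    [1,[0,-0.01,0],0]
  ]
}}

```text
t: 4.7
eef_pos: [0.5423, 0.0383, 0.1133]
tool_rot: [0.0, 0.992, 0.123, -0.0]
contact_force: [-0.3, -0.0, -0.1]
gripper_width: 0.002
grasp_force: 0.0
```

{"fn": "apply_moves", "kwargs": {
  "deltas": [
    [1,[0,-0.01,0],0],
    [1,[0,-0.01,0],0],
    [1,[0,-0.01,0],0]
  ]
}}

```text
t: 5.0
eef_pos: [0.5418, 0.0399, 0.1133]
tool_rot: [0.0, 0.992, 0.122, -0.0]
contact_force: [0.3, -1.4, -1.3]
gripper_width: -0.002
grasp_force: 0.7
```

{"fn": "apply_moves", "kwargs": {
  "deltas": [
    [1,[0,-0.01,0],0],
    [1,[0,-0.01,0],0],
    [1,[0,-0.01,0],0]
  ]
}}

```text
t: 5.3
eef_pos: [0.5413, 0.042, 0.1132]
tool_rot: [0.0, 0.992, 0.122, -0.0]
contact_force: [1.2, -2.5, 0.4]
gripper_width: 0.002
grasp_force: 1.1
```

{"fn": "apply_moves", "kwargs": {
  "deltas": [
    [1,[0,-0.0075,0],0],
    [1,[0,-0.0075,0],0],
    [1,[0,-0.0075,0],0]
  ]
}}

```text
t: 5.6
eef_pos: [0.5409, 0.0437, 0.1133]
tool_rot: [-0.0, 0.992, 0.123, -0.0]
contact_force: [0.9, -2.2, -1.0]
gripper_width: 0.001
grasp_force: 1.0
```

{"fn": "apply_moves", "kwargs": {
  "deltas": [
    [1,[0,-0.0075,0],0],
    [1,[0,-0.0075,0],0],
    [1,[0,-0.0075,0],0]
  ]
}}

```text
t: 5.9
eef_pos: [0.5405, 0.0452, 0.1133]
tool_rot: [-0.0, 0.992, 0.123, -0.0]
contact_force: [0.4, -1.5, -1.3]
gripper_width: -0.0
grasp_force: 0.9
```

{"fn": "apply_moves", "kwargs": {
  "deltas": [
    [1,[0,-0.0075,0],0],
    [1,[0,-0.0075,0],0],
    [1,[0,-0.0075,0],0]
  ]
}}

```text
t: 6.2
eef_pos: [0.5402, 0.0467, 0.1133]
tool_rot: [-0.0, 0.992, 0.123, -0.0]
contact_force: [1.1, -2.3, -0.3]
gripper_width: 0.002
grasp_force: 0.9
```

{"fn": "apply_moves", "kwargs": {
  "deltas": [
    [1,[0,-0.0075,0],0],
    [1,[0,-0.0075,0],0],
    [1,[0,-0.0075,0],0]
  ]
}}

```text
t: 6.5
eef_pos: [0.5399, 0.0479, 0.1133]
tool_rot: [0.0, 0.992, 0.123, -0.0]
contact_force: [0.6, -2.2, -1.3]
gripper_width: -0.0
grasp_force: 1.3
```

{"fn": "apply_moves", "kwargs": {
  "deltas": [
    [1,[0,-0.0075,0],0],
    [1,[0,-0.0075,0],0],
    [1,[0,-0.0075,0],0]
  ]
}}

```text
t: 6.8
eef_pos: [0.5397, 0.0487, 0.1133]
tool_rot: [0.0, 0.993, 0.122, 0.0]
contact_force: [1.5, -4.5, -1.2]
gripper_width: 0.0
grasp_force: 2.6
```

{"fn": "apply_moves", "kwargs": {
  "deltas": [
    [1,[0,-0.004,0],0],
    [1,[0,-0.004,0],0],
    [1,[0,-0.004,0],0]
  ]
}}

```text
t: 7.1
eef_pos: [0.5396, 0.049, 0.1133]
tool_rot: [0.001, 0.993, 0.122, 0.0]
contact_force: [1.3, -6.2, 0.3]
gripper_width: -0.002
grasp_force: 3.1
```

The stop is felt: about 4 N above friction, with the tab barely moving. I'll back off, lift clear and go over the handle.

{"fn": "apply_moves", "kwargs": {
  "deltas": [
    [1,[0,0.02,0],0],
    [1,[0,0.05,0],0],
    [1,[0,0.05,-0.2],0],
    [0.45,[0,0.15,-0.35],0],
    [0.45,[-0.2,0.236,-0.35],0],
    [0.45,[-0.306,0.236,-0.35],0],
    [0.45,[-0.306,0.236,-0.35],0],
    [0.45,[-0.306,0.236,-0.35],0]
  ]
}}

```text
t: 7.9
eef_pos: [0.4917, -0.0101, 0.1837]
tool_rot: [-0.0, 0.992, 0.123, 0.001]
contact_force: [0.1, 0.1, -0.6]
gripper_width: 0.548
grasp_force: 0.0
```

```bash
python3 - <<'E'
import st
from h import *
o=st.o;p=bot.read_camera("wrist");T=campose(p,o)
cv2.imwrite("pics/w4.png",p["color"][...,::-1])
m,s,c=blob(p,(3,150,100),(20,255,255),(100,100,400,300));print(s,c)
E
```

```text
t 7.9 case xyz [-0.1315 -0.0013  0.1837] F case [ 0.14  0.09 -0.56] grip 0.0 0.5484515526468433
[209 124  30  28 686] [223.40233236 137.43148688]
```

View pics/w4.png

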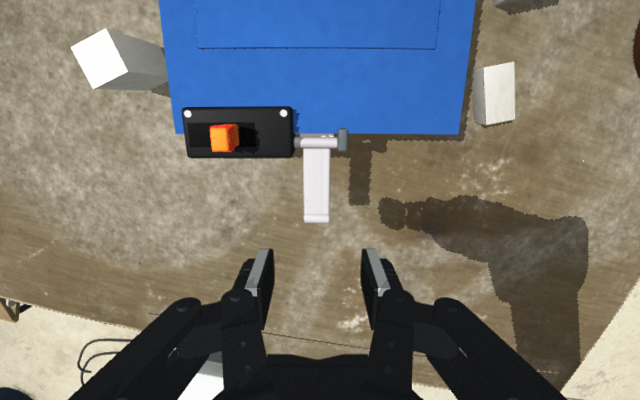

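Tab moved to (223,137). The handle, centred on col 316, sits between the fingers (270–362). I'll go down and grip gently.

{"fn": "apply_moves", "kwargs": {
  "deltas": [
    [0.45,[0,0,0.2],0],
    [0.45,[0,0,0.4],0],
    [0.45,[0,0,0.5],0],
    [0.45,[0,0,0.56],0],
    [0.45,[0,0,0.56],0],
    [0.45,[0,0,0.56],0]
  ],
  "squeeze": 20
}}

```text
t: 8.55
eef_pos: [0.4925, -0.0099, 0.0719]
tool_rot: [-0.0, 0.992, 0.123, 0.001]
contact_force: [0.8, -0.5, -0.3]
gripper_width: 0.55
grasp_force: 0.0
```

{"fn": "apply_moves", "kwargs": {
  "deltas": [
    [0.6,[0,0,0],0],
    [0.75,[0,0,0],0],
    [0.85,[0,0,0],0],
    [0.85,[0,0,0],0],
    [0.85,[0,0,0],0],
    [0.85,[0,0,0],0]
  ],
  "squeeze": 20
}}

```text
t: 9.15
eef_pos: [0.4922, -0.0095, 0.0724]
tool_rot: [-0.0, 0.992, 0.123, 0.001]
contact_force: [-1.4, 4.2, 6.6]
gripper_width: 0.255
grasp_force: 21.7
```

```bash
python3 st.py
```

```text
t 9.15 case xyz [-0.1309 -0.0009  0.0724] F case [-0.36  4.46  6.58] grip 21.671390645205975 0.2551684293351795
```

{"fn": "apply_moves", "kwargs": {
  "deltas": [
    [0.85,[0,0,-0.005],0],
    [0.85,[0,0,-0.01],0],
    [0.85,[0,0,-0.01],0]
  ]
}}

```text
t: 9.45
eef_pos: [0.4922, -0.0095, 0.0736]
tool_rot: [-0.001, 0.992, 0.123, 0.001]
contact_force: [2.5, 5.2, -1.3]
gripper_width: 0.253
grasp_force: 20.8
```

{"fn": "apply_moves", "kwargs": {
  "deltas": [
    [0.85,[0,0,-0.005],0],
    [0.85,[0,0,-0.01],0],
    [0.85,[0,0,-0.01],0]
  ]
}}

```text
t: 9.75
eef_pos: [0.4923, -0.0095, 0.0754]
tool_rot: [-0.001, 0.992, 0.123, 0.001]
contact_force: [2.1, 4.1, -3.7]
gripper_width: 0.254
grasp_force: 20.6
```

{"fn": "apply_moves", "kwargs": {
  "deltas": [
    [0.85,[0,0,-0.005],0],
    [0.85,[0,0,-0.0075],0],
    [0.85,[0,0,-0.0075],0]
  ]
}}

```text
t: 10.05
eef_pos: [0.4922, -0.0095, 0.0768]
tool_rot: [-0.001, 0.992, 0.123, 0.001]
contact_force: [3.3, 5.5, -5.3]
gripper_width: 0.253
grasp_force: 20.5
```

```bash
python3 st.py
```

```text
t 10.05 case xyz [-0.1308 -0.0008  0.0768] F case [ 4.55  4.49 -5.26] grip 20.45614949427545 0.2527155568718659
```

{"fn": "apply_moves", "kwargs": {
  "deltas": [
    [0.85,[0.001,0,-0.005],0],
    [0.85,[0.001,0,-0.0075],0],
    [0.85,[0.001,0,-0.0075],0]
  ]
}}

```text
t: 10.35
eef_pos: [0.4922, -0.0095, 0.0782]
tool_rot: [-0.001, 0.992, 0.123, 0.001]
contact_force: [3.6, 5.0, -5.3]
gripper_width: 0.249
grasp_force: 20.4
```

```bash
python3 - <<'E'
import st
from h import *
p=bot.read_camera("wrist")
cv2.imwrite("pics/w5.png",p["color"][...,::-1])
E
```

```text
t 10.35 case xyz [-0.1309 -0.0008  0.0782] F case [ 4.74  3.93 -5.33] grip 20.407104240730405 0.24924744242085486
```

View pics/w5.png

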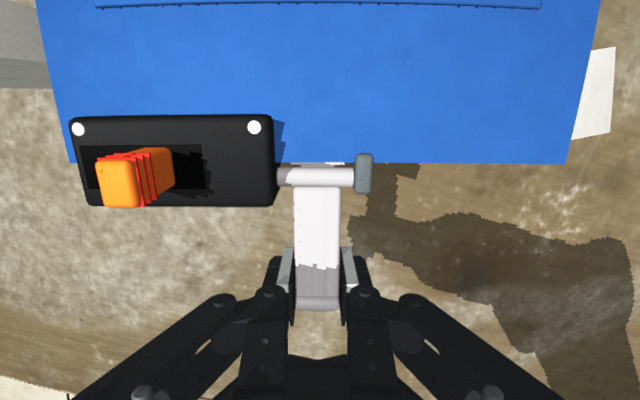

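The picture shows the handle (cols 294–340) held between the pads, and the force has levelled at about 5 N while it moves, so the latch is free. I'll follow the arc.

{"fn": "apply_moves", "kwargs": {
  "deltas": [
    [0.85,[0.004,0,-0.022],0],
    [0.85,[0.009,0,-0.043],0],
    [0.85,[0.018,0,-0.066],0],
    [0.85,[0.028,0,-0.088],0],
    [0.85,[0.028,0,-0.088],0]
  ]
}}

```text
t: 10.9
eef_pos: [0.4947, -0.0089, 0.0956]
tool_rot: [-0.0, 0.992, 0.123, -0.002]
contact_force: [-5.2, 4.3, -0.8]
gripper_width: 0.253
grasp_force: 20.8
```

```bash
python3 st.py
```

```text
t 10.9 case xyz [-0.1283 -0.0009  0.0956] F case [-4.04  5.43 -0.79] grip 20.779495909810066 0.2527108003406379
```

{"fn": "apply_moves", "kwargs": {
  "deltas": [
    [0.85,[0.011,0,-0.023],0],
    [0.85,[0.022,0,-0.045],0],
    [0.85,[0.04,0,-0.063],0],
    [0.85,[0.057,0,-0.079],0],
    [0.85,[0.057,0,-0.079],0]
  ]
}}

```text
t: 11.4
eef_pos: [0.5017, -0.0072, 0.1101]
tool_rot: [0.0, 0.992, 0.122, -0.007]
contact_force: [-14.2, 3.3, 2.4]
gripper_width: 0.248
grasp_force: 20.3
```

```bash
python3 st.py
```

```text
t 11.4 case xyz [-0.1211 -0.0009  0.1101] F case [-12.99   6.64   2.37] grip 20.33385158982128 0.24827012326521333
```

{"fn": "apply_moves", "kwargs": {
  "deltas": [
    [0.85,[-0.005,0,-0.015],0],
    [0.85,[-0.01,0,-0.03],0],
    [0.85,[-0.01,0,-0.03],0]
  ]
}}

```text
t: 11.7
eef_pos: [0.504, -0.0066, 0.1174]
tool_rot: [-0.0, 0.992, 0.123, -0.002]
contact_force: [-4.6, 4.2, -1.2]
gripper_width: 0.253
grasp_force: 20.4
```

```bash
python3 - <<'E'
import st
from h import *
p=bot.read_camera("scene")
cv2.imwrite("pics/s6.png",cv2.resize(p["color"][150:300,220:400,::-1],None,fx=4,fy=4,interpolation=2))
E
```

```text
t 11.7 case xyz [-0.1187 -0.0009  0.1174] F case [-3.49  5.16 -1.21] grip 20.380159942433238 0.25308517967541166
```

View pics/s6.png

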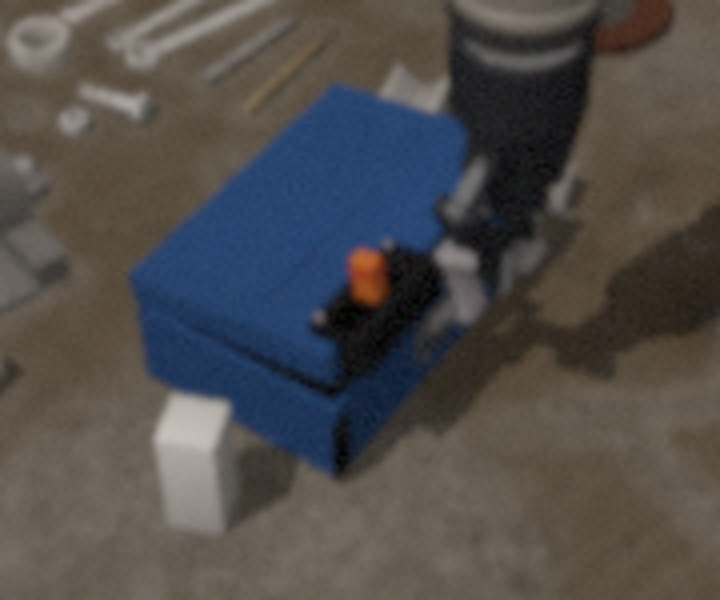

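{"fn": "apply_moves", "kwargs": {
  "deltas": [
    [0.85,[0.015,0,-0.01],0],
    [0.85,[0.03,0,-0.02],0],
    [0.85,[0.045,0,-0.026],0],
    [0.85,[0.045,0,-0.026],0]
  ]
}}

```text
t: 12.15
eef_pos: [0.5074, -0.0058, 0.121]
tool_rot: [0.001, 0.992, 0.122, -0.008]
contact_force: [-16.2, 1.4, 4.2]
gripper_width: 0.253
grasp_force: 20.5
```

```bash
python3 st.py
```

```text
t 12.15 case xyz [-0.1152 -0.0009  0.121 ] F case [-15.41   5.24   4.17] grip 20.4753640294075 0.252761299038379
```

The scene crop shows the handle well up, between the fingers beside the casing. The force rises in +x but not upward, so I'll relax in x and start along the lid's arc.

{"fn": "apply_moves", "kwargs": {
  "deltas": [
    [0.85,[-0.03,0,0],0],
    [0.85,[-0.02,0,-0.03],0],
    [0.85,[-0.008,0,-0.06],0],
    [0.85,[0.006,0,-0.09],0],
    [0.85,[0.02,0,-0.12],0],
    [0.85,[0.02,0,-0.12],0]
  ]
}}

```text
t: 12.75
eef_pos: [0.5176, -0.0032, 0.1472]
tool_rot: [-0.0, 0.992, 0.123, -0.001]
contact_force: [-3.5, 4.4, 0.5]
gripper_width: 0.25
grasp_force: 21.7
```

```bash
python3 - <<'E'
import st
from h import *
p=bot.read_camera("scene")
a=cv2.resize(p["color"][130:280,220:370,::-1],None,fx=3.9,fy=3.9,interpolation=2)
cv2.imwrite("pics/s7.png",a)
E
```

```text
t 12.75 case xyz [-0.1047 -0.0009  0.1472] F case [-2.3   5.09  0.55] grip 21.673798486590385 0.2503800273604909
```

View pics/s7.png

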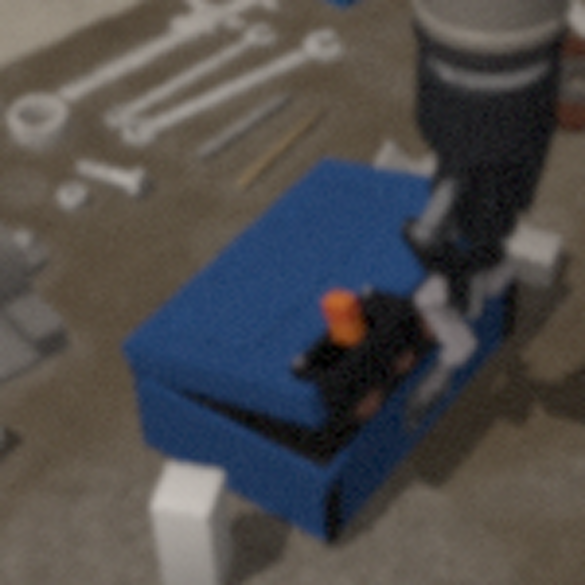

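Lid's front edge has lifted clear of the box, so it is opening. I'll continue along the arc.

{"fn": "apply_moves", "kwargs": {
  "deltas": [
    [0.85,[0.03,0,-0.052],0],
    [0.85,[0.06,0,-0.1],0],
    [0.85,[0.097,0,-0.149],0],
    [0.85,[0.135,0,-0.195],0],
    [0.85,[0.175,0,-0.237],0],
    [0.85,[0.218,0,-0.278],0],
    [0.85,[0.218,0,-0.278],0]
  ]
}}

```text
t: 13.5
eef_pos: [0.56, 0.0074, 0.2034]
tool_rot: [-0.0, 0.992, 0.123, -0.002]
contact_force: [-6.5, 3.1, 4.6]
gripper_width: 0.25
grasp_force: 21.8
```

```bash
python3 st.py
```

```text
t 13.5 case xyz [-0.061  -0.0008  0.2034] F case [-5.59  4.62  4.64] grip 21.79958141874522 0.24977140073649348
```

{"fn": "apply_moves", "kwargs": {
  "deltas": [
    [0.85,[0.033,0,-0.031],0],
    [0.85,[0.067,0,-0.06],0],
    [0.85,[0.103,0,-0.089],0],
    [0.85,[0.139,0,-0.115],0],
    [0.85,[0.177,0,-0.14],0],
    [0.85,[0.215,0,-0.163],0],
    [0.85,[0.255,0,-0.185],0],
    [0.85,[0.295,0,-0.205],0],
    [0.85,[0.295,0,-0.205],0]
  ]
}}

```text
t: 14.4
eef_pos: [0.6179, 0.0219, 0.2433]
tool_rot: [-0.0, 0.992, 0.123, -0.001]
contact_force: [-2.6, 4.7, -2.5]
gripper_width: 0.252
grasp_force: 22.3
```

```bash
python3 - <<'E'
import st
from h import *
p=bot.read_camera("scene")
a=cv2.resize(p["color"][100:280,220:400,::-1],None,fx=3.3,fy=3.3,interpolation=2)
cv2.imwrite("pics/s8.png",a)
E
```

```text
t 14.4 case xyz [-0.0014 -0.0008  0.2433] F case [-1.45  5.15 -2.51] grip 22.31692649424076 0.25168320934854493
```

View pics/s8.png

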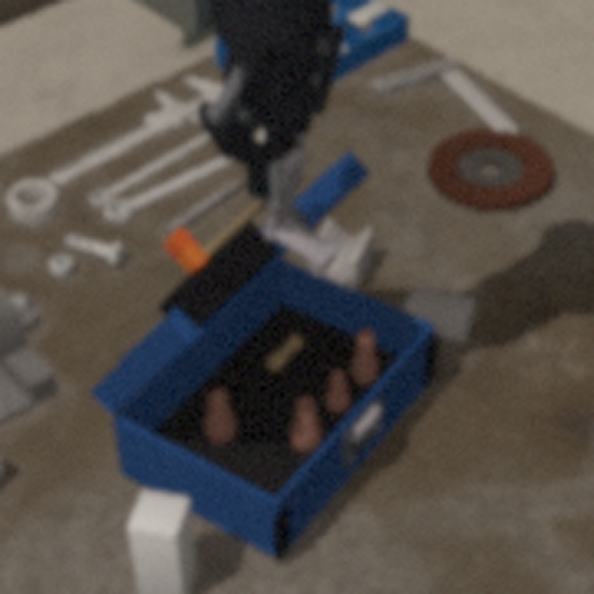

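The scene crop shows the lid up about 50°, the tab at crop (182,248), and the bar undisturbed. I'll measure the lid angle from the tab.

```bash
cat > ang.py <<'E'
import st
from st import *
def lidang():
  for cam in["scene","top"]:
    p=bot.read_camera(cam);T=p["pose"]
    try: m,s,c=blob(p,(3,140,110),(20,255,255),(230,120,340,260))
    except Exception as ex: print(cam,"none");continue
    a=to_plane(p,c,0.0,T)[0];d=a-T[:3,3]
    nn=np.r_[n,0];y0=.061
    k=(y0-nn@(T[:3,3]-np.r_[C,0]))/(nn@d);P=T[:3,3]+k*d
    x=(P[:2]-C)@e-.075;z=P[2]-.07
    print(cam,s,"rel",round(x,4),round(z,4),"r",round(np.hypot(x,z),4),"ang",np.degrees(np.arctan2(z,x)))
    for nme in["tab_top","latch_axle","latch_lever"]:
        for q in bot.look_for(p,nme)[:1]:
            w=np.array(q["point"]);x,y,z=(w[:2]-C)@e,(w[:2]-C)@n,w[2];print("  ",nme,np.round([x,y,z],3),round(q["confidence"],2),"ang",round(np.degrees(np.arctan2(z-.07,x-.075)),1))
lidang()
E
python3 ang.py
```

```text
t 14.45 case xyz [-0.0014 -0.0008  0.2433] F case [-0.37  4.31 -3.24] grip 22.176868300884962 0.25059117648028717
scene [270 169  13  13 102] rel -0.0434 0.1474 r 0.1537 ang 106.38672907667089
   tab_top [0.028 0.064 0.224] 0.43 ang 107.1
   latch_axle [-0.019  0.004  0.219] 0.71 ang 122.2
   latch_lever [-0.015  0.006  0.214] 0.65 ang 122.1
top [281 152   6   6  26] rel -0.0835 0.2247 r 0.2397 ang 110.3807844041882
   latch_lever [-0.005  0.078  0.047] 0.55 ang -163.6
```

{"fn": "apply_moves", "kwargs": {
  "deltas": [
    [0.85,[0.038,0,-0.015],0],
    [0.85,[0.076,0,-0.028],0],
    [0.85,[0.115,0,-0.04],0],
    [0.85,[0.154,0,-0.05],0],
    [0.85,[0.194,0,-0.058],0],
    [0.85,[0.234,0,-0.065],0],
    [0.85,[0.275,0,-0.071],0],
    [0.85,[0.315,0,-0.076],0],
    [0.85,[0.315,0,-0.076],0]
  ]
}}

```text
t: 15.75
eef_pos: [0.6796, 0.0372, 0.2592]
tool_rot: [-0.0, 0.992, 0.123, 0.0]
contact_force: [-2.3, 4.1, 0.4]
gripper_width: 0.254
grasp_force: 19.8
```

```bash
python3 ang.py
```

```text
t 15.75 case xyz [ 0.0623 -0.0009  0.2592] F case [-1.23  4.58  0.36] grip 19.80551954358816 0.2543073942684557
scene [254 160  11  10  72] rel 0.0061 0.1553 r 0.1554 ang 87.73947560453217
   tab_top [0.076 0.065 0.239] 0.51 ang 89.5
   latch_axle [0.041 0.002 0.246] 0.77 ang 101.1
   latch_lever [0.04  0.003 0.239] 0.6 ang 101.8
top [277 120   8  12  76] rel -0.0295 0.2225 r 0.2244 ang 97.55795743176363
   tab_top [0.078 0.061 0.235] 0.51 ang 89.1
```

{"fn": "apply_moves", "kwargs": {
  "deltas": [
    [0.75,[0,0,0],0],
    [0.6,[0,0,0],0],
    [0.6,[0,0,0],0],
    [0.6,[0,0,0],0],
    [0.6,[0,0,0],0]
  ]
}}

```text
t: 16.65
eef_pos: [0.6797, 0.0357, 0.2589]
tool_rot: [0.0, 0.993, 0.122, 0.0]
contact_force: [0.0, -0.4, -0.1]
gripper_width: 0.4
grasp_force: 0.0
```

{"fn": "apply_moves", "kwargs": {
  "deltas": [
    [0.6,[0,0,-0.05],0],
    [0.6,[0,0,-0.15],0],
    [0.6,[0,0,-0.3],0],
    [0.6,[0,0,-0.5],0],
    [0.6,[0,0,-0.6],0],
    [0.6,[0,0,-0.6],0]
  ]
}}

```text
t: 17.25
eef_pos: [0.681, 0.0371, 0.3839]
tool_rot: [0.0, 0.992, 0.122, 0.004]
contact_force: [0.5, -0.2, 0.5]
gripper_width: 0.397
grasp_force: 0.0
```

```bash
python3 ang.py; python3 - <<'E'
from h import *
p=bot.read_camera("scene")
a=cv2.resize(p["color"][100:280,220:400,::-1],None,fx=3.3,fy=3.3,interpolation=2)
cv2.imwrite("pics/s9.png",a)
for q in["bar_mid","block_mid","small_mid"]: print(q,[np.round(d["point"],3) for d in bot.look_for(p,q)[:1]])
E
```

```text
t 17.25 case xyz [ 0.0636 -0.0013  0.3839] F case [ 0.47 -0.36  0.52] grip 0.0 0.3973589772760497
scene [254 160  11  10  70] rel 0.0061 0.1556 r 0.1557 ang 87.74810652569428
   tab_top [0.077 0.067 0.236] 0.61 ang 89.3
   latch_axle [0.04  0.004 0.245] 0.94 ang 101.3
   latch_lever [0.04  0.002 0.242] 0.64 ang 101.4
top [277 120   8  11  73] rel -0.0295 0.2228 r 0.2247 ang 97.53129561838246
   tab_top [0.074 0.063 0.232] 0.42 ang 90.5
bar_mid [array([0.553, 0.187, 0.058])]
block_mid [array([ 0.729, -0.144,  0.027])]
small_mid [array([ 0.612, -0.159,  0.027])]
```

View pics/s9.png

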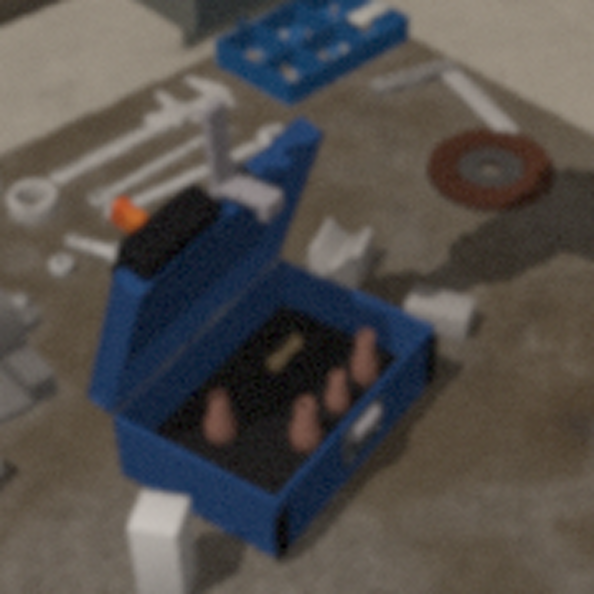

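The lid stands open by itself at about 70°, the bar, V-block and small block haven't moved, and the gripper is well clear above. Handing in.

```bash
python3 -c "
from station import bot
print(bot.hand_in())"
```

```text
the job is handed in; nothing more can be done
None
```

The case is open and handed in: the tab went to its soft stop (about 4 N above friction), the latch was lifted free, and the lid stays up by itself at about 70°, with the bar and both blocks undisturbed.

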